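# Stack the power supplies in the tray with air between them

## Task

Gather the power supplies for a test run in the metal tray, with air between them: lay the big black mains brick flat and lengthwise in the tray, lay the two long wooden sticks flat across its top, well apart, one towards each end, and then rest the longer, flatter of the two small black adapters on both sticks, lengthwise along the brick and centred over it. Leave the shorter, thicker adapter and the short piece of stick lying where they are.

Things in the scene. Friction and masses are not known exactly. Their poses are not given: they have to be found in the camera images.
- tray: open metal tray, fixed to the desk, 170 x 140 x 22 mm outside, walls and floor 5 mm thick; origin at the centre of its underside, x along its 170 mm side, z up; stands either on the left or on the right side of the desk
- brick: the big black mains brick, 129 x 58 x 42 mm (0.36 kg). Origin at its underside at the middle of the 129 mm, x along its length, z up. Its block, with a flat top 42 mm up, runs from x = -53 to x = +64 mm (middle at x = +5.5 mm); only a thin cable stub reaches to x = -65 mm. Stands on the desk in a row with the two adapters
- adapter_long: the longer, flatter small black adapter, 111 x 44 x 26 mm (0.14 kg); this one goes on top. Origin at its underside at the middle of the 111 mm, x along its length, z up. Its block, with flat top and underside, runs from x = -44 to x = +55 mm (middle at x = +5.5 mm); a thin cable stub reaches to x = -55 mm. Stands on the desk
- adapter_short: look-alike, to be left alone: the shorter, thicker small black adapter, 96 x 42 x 30 mm. Origin at its underside at the middle of the 96 mm, x along its length, z up. Stands on the desk
- spacer_1: long wooden stick, 72 x 14 x 10 mm; origin at the centre of its underside, x along its length, z up. Lies flat on the dark blue book (12 mm thick), beside a red pen. The two long sticks are alike and either may go to either end
- spacer_2: the other long wooden stick, same as spacer_1, also on the book
- stub: look-alike, to be left alone: short wooden stick, 44 x 14 x 10 mm; origin and axes as for spacer_1. Lies on the book with the long ones

How it is judged:
On the way, in this order (a step that is already met when the one before it is completed fails the run):
1. the big brick lies flat and lengthwise in the tray (x of brick in the frame of tray between -0.025 and 0.025 m and y of brick in the frame of tray between -0.038 and 0.038 m and z of brick in the frame of tray between 0.002 and 0.008 m and angle between brick's own z axis and vertical below 0.05 rad and angle between the x axis of brick and the x axis of tray, either way round below 0.2 rad and linear speed of brick below 0.01 m/s and angular speed of brick below 0.1 rad/s), for 0.2 s.
2. both long sticks lie flat across the brick in the tray, one towards each end (all of step 1 and y of spacer_1 in the frame of brick between -0.015 and 0.015 m and z of spacer_1 in the frame of brick between 0.039 and 0.046 m and angle between the x axis of each of spacer_1, spacer_2 and the y axis of brick, either way round below 0.25 rad and angle between each of spacer_1, spacer_2's own z axis and vertical below 0.08 rad and linear speed of each of spacer_1, spacer_2 below 0.01 m/s and angular speed of each of spacer_1, spacer_2 below 0.1 rad/s and y of spacer_2 in the frame of brick between -0.015 and 0.015 m and z of spacer_2 in the frame of brick between 0.039 and 0.046 m and ((x of spacer_1 in the frame of brick between 0.0235 and 0.0555 m and x of spacer_2 in the frame of brick between -0.0445 and -0.0125 m) or (x of spacer_1 in the frame of brick between -0.0445 and -0.0125 m and x of spacer_2 in the frame of brick between 0.0235 and 0.0555 m))), for 0.2 s.
At the end, for the whole second after the job is handed in: Brick flat in the tray, lengthwise (0.2 rad). Long sticks flat across it (0.25 rad, 15 mm), one 18-50 mm each side of brick x = 5.5 mm. Long adapter level on both, along the brick (0.2 rad), origin within 15 mm in y, 21 mm in x of there. Look-alikes within 20 mm of their start. At rest (all of step 2 and x of adapter_long in the frame of brick between -0.0155 and 0.0265 m and y of adapter_long in the frame of brick between -0.015 and 0.015 m and z of adapter_long in the frame of brick between 0.049 and 0.056 m and angle between adapter_long's own z axis and vertical below 0.06 rad and angle between the x axis of adapter_long and the x axis of brick, either way round below 0.2 rad and linear speed of adapter_long below 0.01 m/s and angular speed of adapter_long below 0.1 rad/s and distance of each of adapter_short, stub from where it was at the start of the episode below 0.02 m); the robot touches nothing.
It fails at once if the shorter adapter or the short stick is moved more than 20 mm from its place (distance of any of adapter_short, stub from where it was at the start of the episode above 0.02 m).
It also fails if it takes over 112 s, if anything falls off the work surface, if the arm or the gripper's body presses on something with over 40 N, if the wrist force passes 120 N, or if a joint passes its speed limit or range.

## Robot

A 6-joint arm with a two-finger parallel gripper is mounted at the origin on a cart in front of the work surface, level with it; the furniture and walls round the work are solid. World frame = base frame: x ahead of the robot, y to its left, z up, the work surface at z = 0. Lengths are in m, angles in rad, forces in N, time in s.
With the tool pointing down it reaches from about 0.25 to 0.775 m from the base axis. Payload 8.9 kg.
Tool frame: the origin (TCP) lies on the mounting face of the last link; the fingertips stand 173 mm ahead of it and the grasp point (between the pads) lies 155 mm ahead of it; z points along the fingers, y is the line along which they close (so a half turn about z gives the same grasp; the last joint's range is limited). The gripper opens to 85 mm and grips with 20 to 120 N. Pads are 22 mm wide; open, the fingers measure 114 mm over their backs; the gripper's body (76 mm by 85 mm) begins 54 mm behind the grasp point. The pads swing forward as they close: fully open they stand 13 mm farther back than shut.
Start: joints at [-1.413, 0.291, -0.153, 1.127, 0, 1.431], TCP at [0.154, -0.502, 0.405] pointing down, gripper open.
Joint ranges: [-2.52, 2.52], [-0.91, 1.74], [-1.3, 1.37], [-1.96, 2.02], [-1.52, 1.47], [-3.14, 3.14]. Speed limits (rad/s): [2.22, 2.22, 2.79, 3.14, 3.14, 3.14].

## Interface

Orientations are given as a rotation vector (axis times angle).
In Python, from bench import state, camera, camera_params, hand_in gives the robot as it stands. The module is installed in compiled form; this text tells all that it offers.
- The arm moves only by the tool send_rows, never from a script. Its argument "motion" is a list of rows, each a list of 3 entries, a list of its own where there are three numbers: the shift along the tool's x, y, z in m, then the turn about the tool's z in degrees, then the opening, from -1 (shut) to 1 (fully open). A call has 1 to 20 rows; each row shifts and turns the commanded pose from where the row before left it, along the tool's axes as they then stand; what a row does not reach is not made up. A row lasts 1/12 s, in which the tool goes at most 41.7 mm and 7.16 degrees, less where a joint would pass 70% of its speed; a pose out of reach is approached as far as the arm can. A call with a gripper value outside its range is refused whole. The fingers move at their own pace and stop on an object; the grip force is fixed at half the most. Time passes only in rows, so rows that do not move let the fingers close. It gives the time, the measured TCP pose, the force, the opening and the grip force at its end, in the units of the state.
- state(): the state, without advancing time (a new reading comes with each control period).
- camera(name): name is "scene" or "top" or "wrist"; returns the picture (480x640x3 uint8, red, green, blue); there is no depth.
- camera_params(name): a dict with "vfov" (degrees; the focal length in pixels is half the picture's height over the tangent of half this angle, whatever the lens; pixels are square), "cx", "cy" (the principal point, pixels), "R" (3x3) and "t" (3): a world point X has camera coordinates R X + t. Camera axes: x right, y down, z forward; pixel columns grow to the right and rows downward; lengths in m; the calibration is good to about 2 mm. A picture is of the moment at which its call begins: read the wrist's pose just before it. camera_params takes no time and is no camera call; for the wrist camera it gives the pose at the moment of the call.
- hand_in(): hands the job in; it is judged then, once.
The state is a dict: "clock": time; "joints": joint angles; "joint_vel": joint speeds; "effort": joint torques, N m; "position": TCP position; "eef_rot": TCP orientation; "wrist_force": force on the tool from outside, world axes, zero at the start; "ft_torque": the same for the moment, N m; "finger_gap": finger opening in m; "grasp_force": force on a finger pad.
Only numpy, scipy, OpenCV 4.12 (cv2) and the standard library are available. Lean on these libraries where they do the work, as an engineer would, in place of code of your own. Each camera call takes 0.05 s, during which the arm holds its last target. There are 200 camera calls.

## Working session

There is one attempt and no reset: what is moved stays moved. The work goes in short steps, Python scripts to look and compute and a tool call to move; the robot and the scene stay as the last step left them, time stands still between calls to the robot, and variables do not carry over. Pictures are saved under pics/ and viewed, at most 15 in all, crops included, and the job is handed in when it is done.

Besides the shell and the picture viewer there is one more tool, called after "Emit:" as name([rows], argument=value, ...), one row to a line, values as JSON. send_rows: Moves the arm, as the interface text tells. Its arguments: {"type":"object","properties":{"motion":{"type":"array","items":{"type":"array"}}},"required":["motion"]}

```bash
mkdir -p pics; cat > h.py <<'E'
import numpy as np, cv2
from bench import state,camera,camera_params,hand_in
def snap(n,f):
    p=camera_params(n); im=camera(n); cv2.imwrite('pics/'+f,im[:,:,::-1]); return im,p
def ray(p,u,v,z):
    f=240/np.tan(np.radians(p['vfov'])/2)
    R=np.array(p['R']);t=np.array(p['t'])
    d=R.T@np.array([(u-p['cx'])/f,(v-p['cy'])/f,1]);o=-R.T@t
    return o+d*(z-o[2])/d[2]
E
python3 - <<'E'
from h import *
s=state();print(s)
for n in('top','scene'):
    im,p=snap(n,n+'0.png');print(n,p)
E
```

```text
{'clock': 0.0, 'joints': array([-1.41328540e+00,  2.91287271e-01, -1.54125598e-01,  1.12671544e+00,
       -2.08515117e-05,  1.43146217e+00]), 'joint_vel': array([ 0.00037753,  0.0005785 ,  0.00063238, -0.00109748,  0.00065296,
        0.00188124]), 'effort': array([ 1.16131356e-03, -5.37143934e+01,  3.31373763e+01,  1.60102575e-02,
        4.85196131e-05, -1.02944273e-05]), 'position': array([ 0.15351399, -0.50182668,  0.4041288 ]), 'eef_rot': array([-3.10573557e+00, -4.64376154e-01,  5.17452393e-05]), 'wrist_force': array([0.27522972, 0.12894959, 0.1363041 ]), 'ft_torque': array([-0.0059302 ,  0.02218665,  0.02194629]), 'grasp_force': 0.0, 'finger_gap': 0.08549695132255863}
top {'vfov': 48.06911053002194, 'cx': 321.00526310563185, 'cy': 240.7269584794428, 'R': array([[ 1.34664213e-02, -9.99909312e-01, -1.53742858e-04],
       [-9.83371344e-01, -1.32158447e-02, -1.81124659e-01],
       [ 1.81106201e-01,  2.59028728e-03, -9.83460134e-01]]), 't': array([0.07219595, 0.48709548, 1.14916167])}
scene {'vfov': 56.052647957123305, 'cx': 318.87130795775863, 'cy': 237.17374011876313, 'R': array([[ 0.6523079 , -0.7577963 ,  0.01546533],
       [-0.53627597, -0.47585111, -0.69711822],
       [ 0.53563279,  0.44644204, -0.71678938]]), 't': array([-0.22631007,  0.31971791,  0.60324272])}
```

View pics/top0.png

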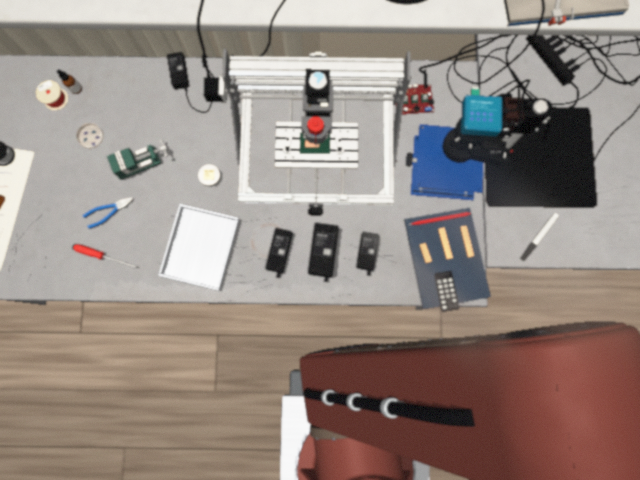

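View pics/scene0.png

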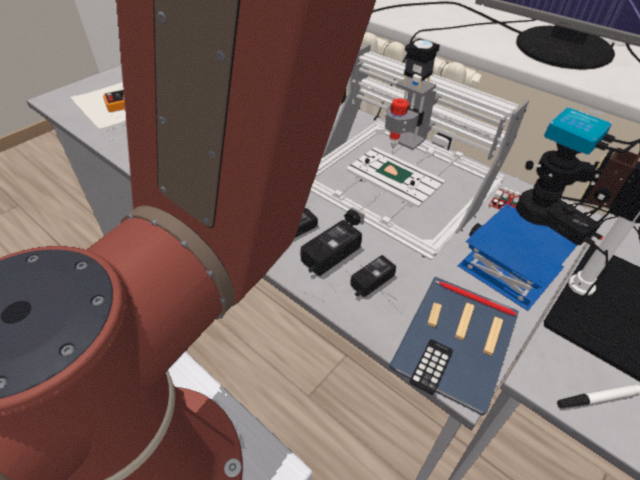

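The top view shows the tray at (200,247). The row of supplies is a left adapter at (280,251), the brick at (323,250) and a right adapter at (369,251). On the book are the stub at (425,252) and the long sticks at (445,244) and (467,241). The scene view agrees.

```bash
cat >> h.py <<'E'
def rects(im,p,mask,z,amin=100,roi=None):
    out=[]
    if roi: 
        m=np.zeros_like(mask);x0,y0,x1,y1=roi;m[y0:y1,x0:x1]=mask[y0:y1,x0:x1];mask=m
    for c in cv2.findContours(mask,cv2.RETR_EXTERNAL,cv2.CHAIN_APPROX_NONE)[0]:
        if cv2.contourArea(c)<amin: continue
        W=np.array([ray(p,u,v,z)[:2] for u,v in c[:,0]],np.float32)
        (cx,cy),(w,h),_=r=cv2.minAreaRect(W*1000); b=cv2.boxPoints(r)
        e=b[1]-b[0] if np.linalg.norm(b[1]-b[0])>np.linalg.norm(b[2]-b[1]) else b[2]-b[1]
        a=np.degrees(np.arctan2(e[1],e[0]));a=(a+90)%180-90
        out.append((cx,cy,max(w,h),min(w,h),a)); print('c %.0f,%.0f  size %.0fx%.0f  ang %.1f'%out[-1], 'px',c[:,0].mean(0).round())
    return out
def hsv(im): return cv2.cvtColor(im,cv2.COLOR_RGB2HSV)
def ik(x,y,g,yaw): pass
E
python3 - <<'E'
from h import *
im=cv2.imread('pics/top0.png')[:,:,::-1].copy();p=camera_params('top');H=hsv(im)
print('dark');rects(im,p,(im.max(2)<75).astype('u1')*255,0.02,100,(255,215,392,290))
print('wood');rects(im,p,cv2.inRange(H,(8,60,130),(30,255,255)),0.022,30,(405,205,490,300))
print('tray');rects(im,p,(im.min(2)>200).astype('u1')*255,0.022,300,(150,195,245,300))
for v in((208,247),(163,280)):print(im[v[1],v[0]])
c=cv2.resize(im[195:315,150:490],None,fx=2.3,fy=2.3,interpolation=2);cv2.imwrite('pics/c1.png',c[:,:,::-1])
s=state()
print(camera_params('wrist'))
E
```

```text
dark
c 457,-25  size 79x38  ang -9.3 px [366. 255.]
c 463,174  size 106x41  ang -12.5 px [279. 252.]
c 466,74  size 126x55  ang -7.0 px [323. 251.]
wood
c 466,-156  size 46x17  ang 19.2 px [425. 253.]
c 489,-201  size 75x18  ang 14.2 px [445. 243.]
c 494,-250  size 74x17  ang 11.8 px [467. 241.]
tray
c 475,356  size 172x141  ang -13.0 px [198. 246.]
[246 246 246]
[183 180 177]
{'vfov': 67.80218067505383, 'cx': 319.8085583301849, 'cy': 235.6960628163602, 'R': array([[ 0.29189857, -0.95644834, -0.00134034],
       [-0.90522526, -0.27671771,  0.32248184],
       [-0.30880812, -0.09291868, -0.9465747 ]]), 't': array([-0.524448  , -0.04053925,  0.38025003])}
```

View pics/c1.png

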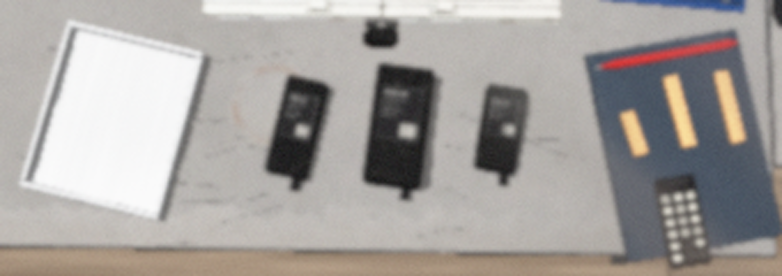

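The left adapter is the long one (106 mm against 79 mm). All the cable stubs point towards the robot. I'm moving above the brick for a closer look with the wrist camera.

Emit:
send_rows([
  [[0.023,-0.023,0],0,1],
  [[0.023,-0.023,0],0,1],
  [[0.023,-0.023,0],0,1],
  [[0.023,-0.023,0],0,1],
  [[0.023,-0.023,0],0,1],
  [[0.023,-0.023,0],0,1],
  [[0.023,-0.023,0],0,1],
  [[0.023,-0.023,0],0,1],
  [[0.023,-0.023,0],0,1],
  [[0.023,-0.023,0],0,1],
  [[0.023,-0.023,0],0,1],
  [[0.023,-0.023,0],0,1],
  [[0.023,-0.023,0],0,1],
  [[0.023,-0.023,0],0,1],
  [[0.023,-0.023,0],0,1],
  [[0.023,-0.023,0],0,1],
  [[0.023,-0.023,0],0,1],
  [[0.023,-0.023,0],0,1],
  [[0.023,-0.023,0],0,1],
  [[0.023,-0.023,0],0,1],
])

```text
clock: 1.77
position: [0.4592, 0.0741, 0.4045]
eef_rot: [3.107, 0.465, -0.001]
wrist_force: [0.9, -0.6, 0.7]
finger_gap: 0.0858
grasp_force: 0.0
```

Emit:
send_rows([
  [[0,0,0],6,1],
  [[0,0,0],6,1],
  [[0,0,0],6,1],
  [[0,0,0],6,1],
  [[0,0,0],0,1],
  [[0,0,0],0,1],
  [[0,0,0],0,1],
])

```text
clock: 2.35
position: [0.4563, 0.0382, 0.4045]
eef_rot: [-3.113, 0.131, 0.0]
wrist_force: [0.6, -0.3, 1.2]
finger_gap: 0.0852
grasp_force: 0.0
```

```bash
python3 - <<'E'
from h import *
im,p=snap('wrist','w1.png');s=state();print(s['position'],s['eef_rot'],s['clock'])
rects(im,p,(im.max(2)<75).astype('u1')*255,0.042,1000)
E
```

```text
[0.45636451 0.0384579  0.40457359] [-3.11317625e+00  1.30027896e-01 -1.42059538e-04] 2.4
c 240,84  size 817x277  ang 87.1 px [323. 403.]
c 471,163  size 102x44  ang -12.4 px [198. 197.]
c 471,-21  size 88x42  ang -9.1 px [394. 182.]
c 470,73  size 121x56  ang -6.8 px [292. 189.]
c 452,-154  size 208x82  ang 9.6 px [529. 201.]
```

View pics/w1.png

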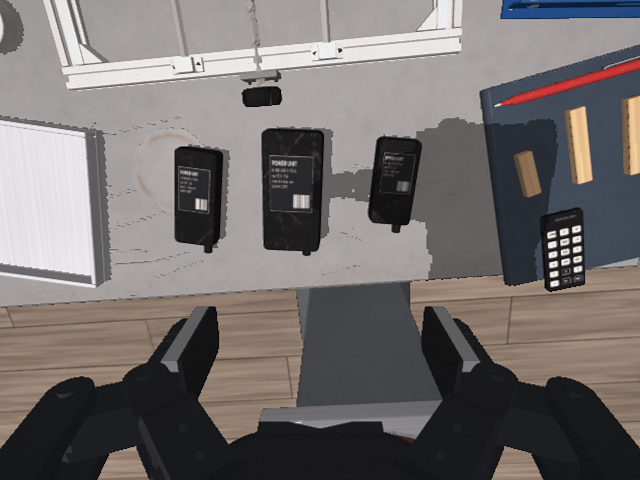

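The wrist view shows the brick at (292,189), the long adapter at (198,197), the short one at (394,182), the tray edge at far left and the sticks at right. Turning also moved the TCP by 36 mm in y, so I'll recheck with a small turn.

Emit:
send_rows([
  [[0,0,0],2,1],
  [[0,0,0],0,1],
  [[0,0,0],0,1],
  [[0,0,0],0,1],
])

```text
clock: 2.73
position: [0.4554, 0.0285, 0.4046]
eef_rot: [-3.104, 0.168, -0.0]
wrist_force: [-0.8, 0.2, -0.4]
finger_gap: 0.085
grasp_force: 0.0
```

```bash
cat >> h.py <<'E'
def go(x,y,z,yaw):
    """shift (tool axes as they stand) and turn to reach target, world m/deg"""
    from scipy.spatial.transform import Rotation as Ro
    s=state();R=Ro.from_rotvec(s['eef_rot']).as_matrix();cur=np.degrees(np.arctan2(R[1,0],R[0,0]))
    d=R.T@(np.array([x,y,z])-s['position']);t=(cur-yaw+90)%180-90
    print('now',s['position'].round(4),'yaw %.1f'%cur,'tilt %.3f'%np.arccos(-R[2,2]),'clk',s['clock']);print('shift',d.round(4),'turn %.1f'%t,'minrows',round(np.linalg.norm(d)/.0417,1))
E
python3 - <<'E'
from h import *
go(.471,.074,.30,-6.8)
E
```

```text
now [0.4554 0.0285 0.4046] yaw -6.2 tilt 0.033 clk 2.7333
shift [ 0.0108 -0.0435  0.1061] turn 0.6 minrows 2.8
```

```bash
python3 - <<'E'
from h import *
s=state();print(s['joints'].round(3))
E
```

```text
[-0.109  0.16  -0.325  1.088  0.033  3.141]
```

J6 has hit its limit, which explains the shift and the tilt. I'll take the other half-turn, so the tool x axis points back towards the robot.

Emit:
send_rows([
  [[0,0,0],-7,1],
  [[0,0,0],-7,1],
  [[0,0,0],-7,1],
  [[0,0,0],-7,1],
  [[0,0,0],-7,1],
  [[0,0,0],-7,1],
  [[0,0,0],-7,1],
  [[0,0,0],-7,1],
  [[0,0,0],-7,1],
  [[0,0,0],-7,1],
  [[0,0,0],-7,1],
  [[0,0,0],-7,1],
  [[0,0,0],-7,1],
  [[0,0,0],-7,1],
  [[0,0,0],-7,1],
  [[0,0,0],-7,1],
  [[0,0,0],-7,1],
  [[0,0,0],-7,1],
  [[0,0,0],-7,1],
  [[0,0,0],-7,1],
])

```text
clock: 4.4
position: [0.4554, 0.0287, 0.4046]
eef_rot: [-1.219, -2.883, -0.049]
wrist_force: [0.1, 0.5, -0.4]
finger_gap: 0.0855
grasp_force: 0.0
```

Emit:
send_rows([
  [[0,0,0],-7,1],
  [[0,0,0],-7,1],
  [[0,0,0],-7,1],
  [[0,0,0],-7,1],
  [[0,0,0],-7,1],
  [[0,0,0],-4.4,1],
  [[0,0,0],0,1],
  [[0,0,0],0,1],
])

```text
clock: 5.07
position: [0.4554, 0.0286, 0.4046]
eef_rot: [-0.19, -3.135, -0.052]
wrist_force: [-1.2, 0.0, -0.1]
finger_gap: 0.0851
grasp_force: 0.0
```

```bash
python3 - <<'E'
from h import *
go(.471,.074,.30,-6.8)
from scipy.spatial.transform import Rotation as Ro
s=state();print(s['joints'].round(3));print(Ro.from_rotvec(s['eef_rot']).as_matrix().round(3))
E
```

```text
now [0.4554 0.0286 0.4046] yaw 173.1 tilt 0.033 clk 5.0667
shift [-0.0102  0.0435  0.1061] turn -0.1 minrows 2.8
[-0.109  0.16  -0.325  1.088  0.033  0.012]
[[-0.993  0.121  0.002]
 [ 0.121  0.992  0.033]
 [ 0.002  0.033 -0.999]]
```

The tilt of 0.033 rad persists. I can undo it by pushing on the opposite J6 limit, which costs about 5 s.

Emit:
send_rows([
  [[0,0,0],-7,1],
  [[0,0,0],-7,1],
  [[0,0,0],-7,1],
  [[0,0,0],-7,1],
  [[0,0,0],-7,1],
  [[0,0,0],-7,1],
  [[0,0,0],-7,1],
  [[0,0,0],-7,1],
  [[0,0,0],-7,1],
  [[0,0,0],-7,1],
  [[0,0,0],-7,1],
  [[0,0,0],-7,1],
  [[0,0,0],-7,1],
  [[0,0,0],-7,1],
  [[0,0,0],-7,1],
  [[0,0,0],-7,1],
  [[0,0,0],-7,1],
  [[0,0,0],-7,1],
  [[0,0,0],-7,1],
  [[0,0,0],-7,1],
])

```text
clock: 6.73
position: [0.4554, 0.0286, 0.4046]
eef_rot: [-2.857, 1.231, 0.018]
wrist_force: [0.1, -0.4, 0.5]
finger_gap: 0.0854
grasp_force: 0.0
```

Emit:
send_rows([
  [[0,0,0],-7,1],
  [[0,0,0],-7,1],
  [[0,0,0],-7,1],
  [[0,0,0],-7,1],
  [[0,0,0],-7,1],
  [[0,0,0],-6,1],
  [[0,0,0],-6,1],
  [[0,0,0],-6,1],
  [[0,0,0],0,1],
])

```text
clock: 7.48
position: [0.4549, 0.0928, 0.4047]
eef_rot: [3.128, 0.068, 0.004]
wrist_force: [-0.8, 0.1, -0.8]
finger_gap: 0.0855
grasp_force: 0.0
```

```bash
python3 - <<'E'
from h import *
go(.471,.074,.30,-6.8)
from scipy.spatial.transform import Rotation as Ro
s=state();print(s['joints'].round(3));print(Ro.from_rotvec(s['eef_rot']).as_matrix().round(3))
E
```

```text
now [0.4549 0.0928 0.4047] yaw 2.5 tilt 0.013 clk 7.4833
shift [0.015  0.0182 0.105 ] turn 9.3 minrows 2.6
[ 0.048  0.175 -0.306  1.088 -0.013 -3.137]
[[ 0.999  0.044  0.003]
 [ 0.044 -0.999 -0.013]
 [ 0.002  0.013 -1.   ]]
```

Emit:
send_rows([
  [[0,0,0],7,1],
  [[0,0,0],7,1],
  [[0,0,0],7,1],
  [[0,0,0],7,1],
  [[0,0,0],7,1],
  [[0,0,0],7,1],
  [[0,0,0],7,1],
  [[0,0,0],7,1],
  [[0,0,0],7,1],
  [[0,0,0],7,1],
  [[0,0,0],7,1],
  [[0,0,0],7,1],
  [[0,0,0],7,1],
  [[0,0,0],7,1],
  [[0,0,0],7,1],
  [[0,0,0],7,1],
  [[0,0,0],7,1],
  [[0,0,0],7,1],
  [[0,0,0],7,1],
  [[0,0,0],7,1],
])

```text
clock: 9.15
position: [0.4553, 0.0894, 0.4047]
eef_rot: [1.119, -2.933, 0.02]
wrist_force: [0.0, -0.0, -0.4]
finger_gap: 0.0852
grasp_force: 0.0
```

Emit:
send_rows([
  [[0,0,0],7,1],
  [[0,0,0],7,1],
  [[0,0,0],7,1],
  [[0,0,0],7,1],
  [[0,0,0],7,1],
  [[0,0,0],7,1],
  [[0,0,0],7,1],
  [[0,0,0],0,1],
  [[0,0,0],0,1],
])

```text
clock: 9.9
position: [0.4553, 0.0895, 0.4047]
eef_rot: [0.181, 3.133, -0.02]
wrist_force: [-0.1, 0.1, -0.3]
finger_gap: 0.0856
grasp_force: 0.0
```

```bash
sed -i "s/d=R.T@(np.array(\[x,y,z\])-s\['position'\])/d=R.T@(np.array([x,y,z])-s['position']-.155*R[:,2])/" h.py; python3 - <<'E'
from h import *
im,p=snap('wrist','w2.png')
go(.471,.074,.10,-6.8)
rects(im,p,(im.max(2)<75).astype('u1')*255,0.042,1000)
rects(im,p,cv2.inRange(hsv(im),(8,60,130),(30,255,255)),0.022,300)
E
```

```text
now [0.4553 0.0895 0.4047] yaw 173.4 tilt 0.013 clk 9.95
shift [-0.0161 -0.0098  0.1499] turn 0.2 minrows 3.6
c 687,49  size 818x252  ang 84.3 px [273. 404.]
c 465,-198  size 141x102  ang 11.9 px [ 52. 257.]
c 459,-17  size 94x45  ang -9.1 px [215. 219.]
c 463,75  size 128x56  ang -6.9 px [310. 210.]
c 458,169  size 104x44  ang -12.1 px [408. 195.]
c 440,-110  size 191x29  ang 4.1 px [116. 212.]
c 386,-175  size 93x54  ang -8.7 px [ 31. 154.]
c 300,66  size 119x31  ang 83.2 px [271.  21.]
c 495,-249  size 71x14  ang 12.2 px [ 18. 269.]
c 490,-200  size 71x14  ang 13.9 px [ 59. 260.]
c 467,-156  size 43x14  ang 17.8 px [ 93. 236.]
c 314,254  size 86x9  ang -89.5 px [495.  19.]
```

View pics/w2.png

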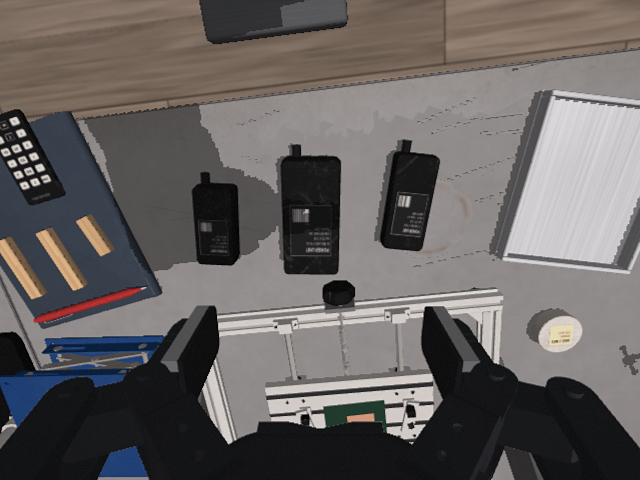

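The wrist view from the other side shows the brick at (310,210) with its stub towards the robot, and the sticks at left: (18,269), (59,260), and the short one at (93,236). This agrees with the first measurement, so I'm descending on the brick.

Emit:
send_rows([
  [[-0.005,-0.003,0.03],0.2,1],
  [[-0.005,-0.003,0.03],0,1],
  [[-0.005,-0.003,0.03],0,1],
  [[0,0,0.03],0,1],
  [[0,0,0.03],0,1],
  [[0,0,0.024],0,1],
  [[0,0,0.016],0,1],
  [[0,0,0.016],0,1],
  [[0,0,0.016],0,1],
  [[0,0,0],0,1],
  [[0,0,0],0,1],
])

```text
clock: 10.87
position: [0.4693, 0.076, 0.1826]
eef_rot: [0.187, 3.134, -0.02]
wrist_force: [-0.0, 0.5, -0.1]
finger_gap: 0.0854
grasp_force: 0.0
```

Emit:
send_rows([
  [[0,0,0],0,0.2],
  [[0,0,0],0,-1],
  [[0,0,0],0,-1],
  [[0,0,0],0,-1],
  [[0,0,0],0,-1],
  [[0,0,0],0,-1],
  [[0,0,0],0,-1],
  [[0,0,0],0,-1],
])

```text
clock: 11.53
position: [0.4702, 0.0759, 0.1842]
eef_rot: [0.189, 3.13, -0.02]
wrist_force: [-0.9, -1.2, 6.9]
finger_gap: 0.0571
grasp_force: 64.2
```

```bash
python3 - <<'E'
from h import *
go(.470,.075,.10,-6.8);go(.475,.356,.10,-13)
im,p=snap('top','t2.png')
E
```

```text
now [0.4702 0.0759 0.1842] yaw 173.1 tilt 0.014 clk 11.5333
shift [ 0.0006  0.0001 -0.0708] turn -0.1 minrows 1.7
now [0.4702 0.0759 0.1842] yaw 173.1 tilt 0.014 clk 11.5333
shift [ 0.0294  0.2796 -0.0745] turn 6.1 minrows 7.0
```

Emit:
send_rows([
  [[0,0,-0.02],0,-1],
  [[0,0,-0.03],0,-1],
  [[0,0,-0.03],0,-1],
  [[0,0.01,0],0,-1],
  [[0.003,0.025,0],0,-1],
  [[0.003,0.029,0],0,-1],
  [[0.003,0.03,0],0,-1],
  [[0.003,0.03,0],0,-1],
  [[0.003,0.03,0],0,-1],
  [[0.003,0.03,0],0,-1],
  [[0.003,0.03,0],0,-1],
  [[0.003,0.03,0],0,-1],
  [[0,0.025,0],0,-1],
  [[0,0.01,0],0,-1],
  [[0,0,0],3,-1],
  [[0,0,0],3,-1],
  [[0,0,0],0,-1],
  [[0,0,0],0,-1],
])

```text
clock: 13.08
position: [0.4789, 0.3567, 0.2589]
eef_rot: [0.35, 3.119, -0.02]
wrist_force: [0.9, 0.7, -3.5]
finger_gap: 0.0569
grasp_force: 67.8
```

```bash
python3 - <<'E'
from h import *
go(.480,.355,.034,-13);im,p=snap('wrist','w3.png');print(state()['finger_gap'],state()['grasp_force'])
go(.480,.355,.034,-13);im,p=snap('scene','s3.png')
E
```

```text
now [0.4789 0.3567 0.2589] yaw 167.2 tilt 0.013 clk 13.0833
shift [-0.0003  0.0014  0.0699] turn 0.2 minrows 1.7
0.057096739856776546 67.80191659927368
now [0.4791 0.3566 0.259 ] yaw 167.2 tilt 0.013 clk 13.1333
shift [-0.0001  0.0014  0.07  ] turn 0.2 minrows 1.7
```

View pics/w3.png

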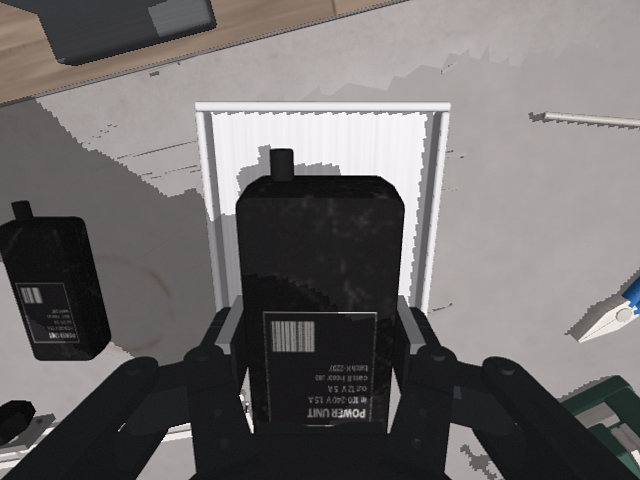

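The brick is aligned over the tray: tray sides run at columns about 205 and 435, brick edges at about 240 and 405. I'm lowering it.

Emit:
send_rows([
  [[0,0.001,0.02],0,-1],
  [[0,0,0.02],0,-1],
  [[0,0,0.015],0,-1],
  [[0,0,0.008],0,-1],
  [[0,0,0.004],0,-1],
  [[0,0,0.002],0,-1],
  [[0,0,0],0,-1],
  [[0,0,0],0,-1],
])

```text
clock: 13.85
position: [0.4801, 0.3572, 0.1911]
eef_rot: [0.353, 3.117, -0.018]
wrist_force: [0.3, -0.0, -4.2]
finger_gap: 0.0571
grasp_force: 67.7
```

Emit:
send_rows([
  [[0,0,0.002],0,-1],
  [[0,0,0],0,-1],
  [[0,0,0],0,-1],
])

```text
clock: 14.1
position: [0.4802, 0.3573, 0.1893]
eef_rot: [0.353, 3.116, -0.018]
wrist_force: [0.4, -0.1, 2.5]
finger_gap: 0.0568
grasp_force: 68.6
```

Emit:
send_rows([
  [[0,0,0],0,0],
  [[0,0,0],0,1],
  [[0,0,0],0,1],
  [[0,0,0],0,1],
  [[0,0,0],0,1],
  [[0,0,-0.02],0,1],
  [[0,0,-0.03],0,1],
  [[0,0,-0.03],0,1],
  [[0,0,-0.03],0,1],
  [[0,0,-0.03],0,1],
  [[0,0,-0.03],0,1],
  [[0,0,-0.03],0,1],
  [[0,0,0],0,1],
  [[0,0,0],0,1],
])

```text
clock: 15.27
position: [0.4795, 0.3598, 0.39]
eef_rot: [0.353, 3.115, -0.016]
wrist_force: [0.4, 0.3, -0.2]
finger_gap: 0.0856
grasp_force: 0.0
```

```bash
python3 - <<'E'
from h import *
im,p=snap('wrist','w4.png')
rects(im,p,(im.max(2)<75).astype('u1')*255,0.047,3000)
print('26');rects(im,p,(im.max(2)<75).astype('u1')*255,0.026,3000)
go(.490,-.200,.12,13.9)
E
```

```text
c 684,303  size 773x252  ang 77.8 px [350. 405.]
c 464,204  size 108x72  ang -16.1 px [152. 217.]
c 473,357  size 127x55  ang -12.9 px [318. 199.]
c 385,161  size 135x58  ang -90.0 px [ 86. 149.]
c 311,235  size 170x48  ang 76.9 px [119.  22.]
26
c 703,298  size 825x269  ang 77.8 px [350. 405.]
c 468,192  size 115x77  ang -16.1 px [152. 217.]
c 478,356  size 135x59  ang -12.9 px [318. 199.]
c 384,146  size 144x62  ang -90.0 px [ 86. 149.]
c 304,225  size 182x51  ang 76.9 px [119.  22.]
now [0.4791 0.3595 0.3884] yaw 167.1 tilt 0.013 clk 15.3167
shift [-0.1341 -0.5398  0.1204] turn -26.8 minrows 13.6
```

View pics/w4.png

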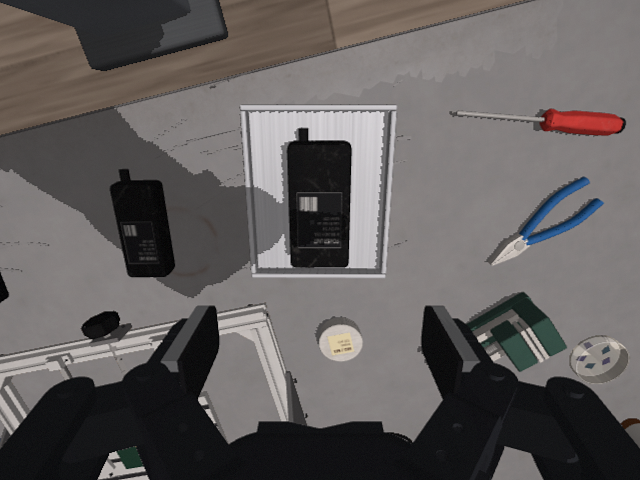

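The brick lies well inside the tray: block at (318,199), tray from (240,105) to (395,275). Next is the long stick at (0.490, -0.200).

Emit:
send_rows([
  [[-0.0075,-0.03,0],0,1],
  [[-0.0075,-0.03,0],0,1],
  [[-0.0075,-0.03,0],0,1],
  [[-0.0075,-0.03,0],0,1],
  [[-0.0075,-0.03,0],0,1],
  [[-0.0075,-0.03,0],0,1],
  [[-0.0075,-0.03,0],0,1],
  [[-0.0075,-0.03,0],0,1],
  [[-0.0075,-0.03,0],0,1],
  [[-0.0075,-0.03,0],0,1],
  [[-0.0075,-0.03,0],0,1],
  [[-0.0075,-0.03,0],0,1],
  [[-0.0075,-0.03,0],0,1],
  [[-0.0075,-0.03,0],0,1],
  [[-0.0075,-0.03,0],0,1],
  [[-0.0075,-0.03,0],0,1],
  [[-0.0075,-0.03,0],0,1],
  [[-0.0065,-0.03,0],0,1],
])

```text
clock: 16.82
position: [0.4884, -0.1981, 0.3939]
eef_rot: [0.353, 3.12, -0.018]
wrist_force: [0.2, 0.1, -0.4]
finger_gap: 0.0853
grasp_force: 0.0
```

Emit:
send_rows([
  [[0,0,0],-6.7,1],
  [[0,0,0],-6.7,1],
  [[0,0,0],-6.7,1],
  [[0,0,0],-6.7,1],
  [[0,0,0],0,1],
  [[0,0,0],0,1],
])

```text
clock: 17.32
position: [0.4887, -0.1966, 0.3943]
eef_rot: [0.374, -3.119, 0.018]
wrist_force: [0.1, 0.5, -0.5]
finger_gap: 0.0856
grasp_force: 0.0
```

```bash
python3 - <<'E'
from h import *
im,p=snap('wrist','w5.png')
rects(im,p,cv2.inRange(hsv(im),(8,60,130),(30,255,255)),0.022,300)
go(.490,-.200,.12,13.9)
E
```

```text
c 468,-157  size 44x14  ang 18.4 px [369. 192.]
c 491,-202  size 71x13  ang 13.9 px [319. 203.]
c 496,-251  size 71x14  ang 11.9 px [268. 196.]
c 341,25  size 71x22  ang -87.0 px [603. 102.]
c 417,-351  size 116x32  ang -81.7 px [179.  82.]
c 317,18  size 56x14  ang 89.2 px [613.  72.]
c 428,-463  size 76x18  ang 89.7 px [40. 67.]
c 304,-7  size 87x8  ang -89.7 px [592.  51.]
c 332,-83  size 144x44  ang -89.4 px [520.  69.]
c 279,-26  size 104x16  ang 89.8 px [592.  16.]
c 338,-217  size 239x24  ang -87.9 px [319.  23.]
c 377,-382  size 158x13  ang 89.8 px [134.  24.]
c 394,-474  size 58x29  ang -78.1 px [25. 17.]
now [ 0.4888 -0.1966  0.3945] yaw -166.4 tilt 0.012 clk 17.3667
shift [-0.0009 -0.0003  0.1196] turn -0.3 minrows 2.9
```

Emit:
send_rows([
  [[-0.0015,-0.002,0.03],0,-0.2],
  [[0,0,0.03],0,-0.2],
  [[0,0,0.03],0,-0.2],
  [[0,0,0.03],0,-0.2],
  [[0,0,0.03],0,-0.2],
  [[0,0,0.02],0,-0.2],
  [[0,0,0],0,-0.2],
  [[0,0,0],0,-0.2],
  [[0,0,0],0,-0.2],
])

```text
clock: 18.12
position: [0.4919, -0.2007, 0.2266]
eef_rot: [-0.377, 3.117, -0.022]
wrist_force: [-0.7, -0.3, 0.9]
finger_gap: 0.034
grasp_force: 0.0
```

```bash
python3 - <<'E'
from h import *
print(state()['finger_gap']);go(.491,-.2015,.033,13.9)
im,p=snap('wrist','w6.png')
E
```

```text
0.033950195894618215
now [ 0.4919 -0.2007  0.2266] yaw -166.2 tilt 0.014 clk 18.1167
shift [0.0011 0.0021 0.0386] turn -0.1 minrows 0.9
```

View pics/w6.png

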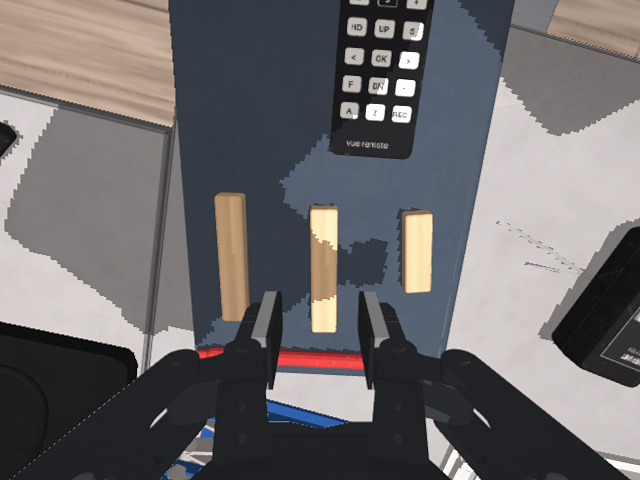

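The fingers straddle the middle stick at (324,270), clear of the stub and the other stick. I'm descending.

Emit:
send_rows([
  [[0.001,0.001,0.015],0,-0.2],
  [[0,0.001,0.014],0,-0.2],
  [[0,0,0.009],0,-0.2],
  [[0,0,0],0,-0.2],
  [[0,0,0],0,-0.2],
])

```text
clock: 18.58
position: [0.4903, -0.1994, 0.1881]
eef_rot: [-0.379, 3.117, -0.021]
wrist_force: [0.4, -1.0, -0.0]
finger_gap: 0.0342
grasp_force: 0.0
```

Emit:
send_rows([
  [[0,0,0],0,-1],
  [[0,0,0],0,-1],
  [[0,0,0],0,-1],
  [[0,0,0],0,-1],
  [[0,0,0],0,-1],
  [[0,0,0],0,-1],
])

```text
clock: 19.08
position: [0.4905, -0.1996, 0.1887]
eef_rot: [-0.379, 3.116, -0.022]
wrist_force: [0.0, 1.5, 5.3]
finger_gap: 0.0119
grasp_force: 58.9
```

Emit:
send_rows([
  [[0,0,-0.01],0,-1],
  [[0,0,-0.02],0,-1],
  [[0,0,-0.03],0,-1],
  [[0,0,-0.03],0,-1],
  [[0,0,-0.03],0,-1],
  [[0,0,-0.02],0,-1],
  [[0,0,0],0,-1],
  [[0,0,0],0,-1],
])

```text
clock: 19.75
position: [0.49, -0.1977, 0.3294]
eef_rot: [-0.379, 3.115, -0.024]
wrist_force: [-0.4, -0.6, -1.0]
finger_gap: 0.0121
grasp_force: 58.8
```

```bash
python3 - <<'E'
from h import *
print(state()['finger_gap']);go(.5127,.3484,.15,77.1)
im,p=snap('wrist','w7.png')
E
```

```text
0.012084247608829132
now [ 0.49   -0.1977  0.3294] yaw -166.1 tilt 0.016 clk 19.75
shift [-0.1527  0.5274  0.0165] turn -63.2 minrows 13.2
```

View pics/w7.png

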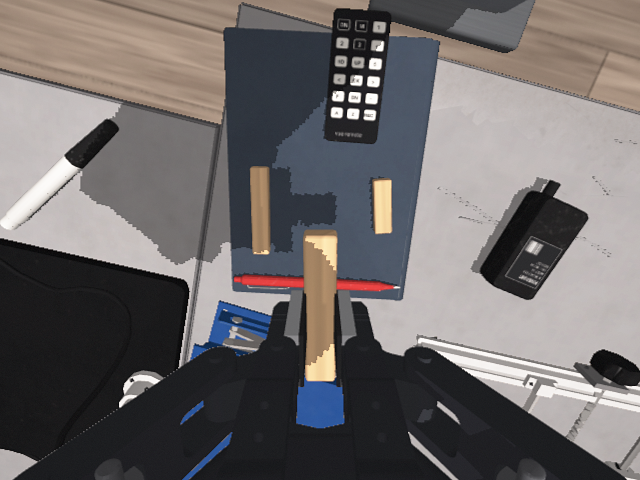

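The stick is held squarely. I'm carrying it to the tray.

Emit:
send_rows([
  [[-0.0085,0.0293,0],0,-1],
  [[-0.0085,0.0293,0],0,-1],
  [[-0.0085,0.0293,0],0,-1],
  [[-0.0085,0.0293,0],0,-1],
  [[-0.0085,0.0293,0],0,-1],
  [[-0.0085,0.0293,0],0,-1],
  [[-0.0085,0.0293,0],0,-1],
  [[-0.0085,0.0293,0],0,-1],
  [[-0.0085,0.0293,0],0,-1],
  [[-0.0085,0.0293,0],0,-1],
  [[-0.0085,0.0293,0],0,-1],
  [[-0.0085,0.0293,0],0,-1],
  [[-0.0085,0.0293,0],0,-1],
  [[-0.0085,0.0293,0],0,-1],
  [[-0.0085,0.0293,0],0,-1],
  [[-0.0085,0.0293,0],0,-1],
  [[-0.0085,0.0293,0],0,-1],
  [[-0.0085,0.0293,0],0,-1],
])

```text
clock: 21.3
position: [0.511, 0.3524, 0.319]
eef_rot: [0.379, -3.117, 0.022]
wrist_force: [0.4, -0.3, -0.3]
finger_gap: 0.0119
grasp_force: 58.8
```

Emit:
send_rows([
  [[0,0,0],-7,-1],
  [[0,0,0],-7,-1],
  [[0,0,0],-7,-1],
  [[0,0,0],-7,-1],
  [[0,0,0],-7,-1],
  [[0,0,0],-7,-1],
  [[0,0,0],-7,-1],
  [[0,0,0],-7,-1],
  [[0,0,0],-7,-1],
  [[0,0,0],0,-1],
  [[0,0,0],0,-1],
])

```text
clock: 22.22
position: [0.5113, 0.351, 0.3194]
eef_rot: [1.943, -2.458, 0.018]
wrist_force: [-0.2, -0.5, 0.6]
finger_gap: 0.012
grasp_force: 58.8
```

```bash
python3 - <<'E'
from h import *
s=state()
im,p=snap('wrist','w8.png')
W=cv2.inRange(hsv(im),(8,60,130),(30,255,255))
r=rects(im,p,W,s['position'][2]-.1667,1500)
print('brick');rects(im,p,(im.max(2)<75).astype('u1')*255,0.047,3000)
go(.5127,.3484,.075,77.1)
im,p=snap('scene','s4.png')
E
```

```text
brick
c 546,480  size 561x191  ang -13.1 px [321. 411.]
c 478,351  size 119x61  ang -12.8 px [359. 231.]
now [0.5114 0.351  0.3196] yaw -103.4 tilt 0.014 clk 22.2667
shift [-0.0009 -0.0008  0.0896] turn -0.5 minrows 2.1
```

View pics/w8.png

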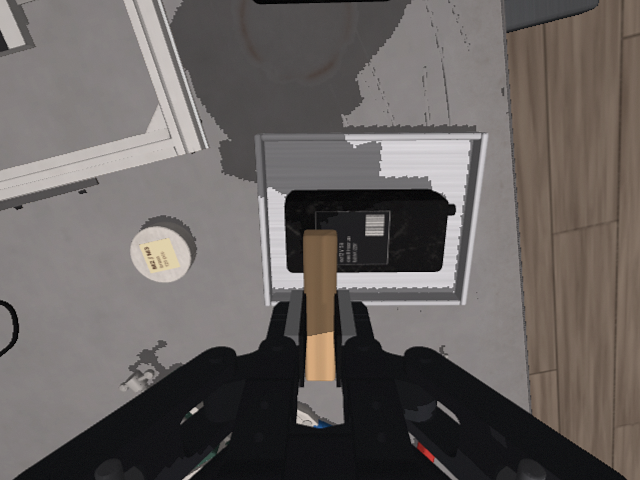

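```bash
python3 - <<'E'
from h import *
p=camera_params('wrist');z=state()['position'][2]-.1667
a,b=ray(p,320,232,z),ray(p,320,380,z);print('stick',a,b,(a+b)/2,np.linalg.norm(a-b))
for q in((288,232),(445,232),(366,190),(366,271)):print(q,ray(p,*q,.047)[:2].round(4))
E
```

```text
stick [0.50360331 0.31134498 0.15314885] [0.52013935 0.38094403 0.15314885] [0.51187133 0.34614451 0.15314885] 0.07153648078642866
(288, 232) [0.5339 0.3386]
(445, 232) [0.4255 0.3642]
(366, 190) [0.4742 0.3218]
(366, 271) [0.4858 0.3809]
```

The stick is already over its spot: its centre is (0.512, 0.346) and the target is (0.513, 0.346). I'm lowering it.

Emit:
send_rows([
  [[0,0,0.03],-0.5,-1],
  [[0,0,0.03],0,-1],
  [[0,0,0.02],0,-1],
  [[0,0,0.01],0,-1],
  [[0,0,0.003],0,-1],
  [[0,0,0],0,-1],
  [[0,0,0],0,-1],
])

```text
clock: 22.9
position: [0.5124, 0.3502, 0.2286]
eef_rot: [1.96, -2.449, 0.019]
wrist_force: [-0.4, 0.2, 0.3]
finger_gap: 0.012
grasp_force: 58.8
```

Emit:
send_rows([
  [[0,0,0.002],0,-1],
  [[0,0,0],0,-1],
  [[0,0,0],0,-1],
])

```text
clock: 23.15
position: [0.5122, 0.3501, 0.2262]
eef_rot: [1.961, -2.449, 0.019]
wrist_force: [0.1, -0.0, 0.3]
finger_gap: 0.0115
grasp_force: 58.8
```

Emit:
send_rows([
  [[0,0,0.001],0,-1],
  [[0,0,0.001],0,-1],
  [[0,0,0],0,-1],
  [[0,0,0],0,-1],
])

```text
clock: 23.48
position: [0.512, 0.35, 0.2236]
eef_rot: [1.96, -2.448, 0.018]
wrist_force: [0.9, 0.2, 1.4]
finger_gap: 0.0117
grasp_force: 58.9
```

Emit:
send_rows([
  [[0,0,0],0,-0.6],
  [[0,0,0],0,-0.4],
  [[0,0,0],0,-0.2],
  [[0,0,0],0,-0.2],
  [[0,0,-0.01],0,-0.2],
  [[0,0,-0.02],0,-0.2],
  [[0,0,-0.03],0,-0.2],
  [[0,0,-0.03],0,-0.2],
  [[0,0,-0.03],0,-0.2],
  [[0,0,-0.03],0,-0.2],
  [[0,0,0],0,-0.2],
  [[0,0,0],0,-0.2],
])

```text
clock: 24.48
position: [0.512, 0.3521, 0.3761]
eef_rot: [1.963, -2.451, 0.02]
wrist_force: [-0.7, 0.6, -0.3]
finger_gap: 0.0341
grasp_force: 0.0
```

```bash
python3 - <<'E'
from h import *
im,p=snap('wrist','w9.png')
rects(im,p,cv2.inRange(hsv(im),(8,40,80),(30,255,255)),0.057,300)
rects(im,p,(im.max(2)<75).astype('u1')*255,0.047,1000)
go(.496,-.2505,.12,12)
E
```

```text
c 627,333  size 23x23  ang -0.1 px [186. 229.]
c 513,346  size 71x14  ang 77.9 px [321. 213.]
c 316,475  size 477x126  ang -87.1 px [574. 202.]
c 562,533  size 705x237  ang -12.0 px [320. 415.]
c 811,392  size 128x55  ang 61.5 px [ 30. 306.]
c 462,356  size 89x60  ang -13.3 px [378. 209.]
c 528,341  size 60x16  ang 78.3 px [304. 210.]
c 332,231  size 77x28  ang -0.7 px [521.  16.]
c 479,237  size 101x88  ang -12.8 px [335.  58.]
c 553,227  size 105x33  ang -66.4 px [237.  77.]
now [0.5115 0.3519 0.3744] yaw -102.6 tilt 0.013 clk 24.5333
shift [ 0.5884 -0.1148  0.1066] turn 65.4 minrows 14.6
```

View pics/w9.png

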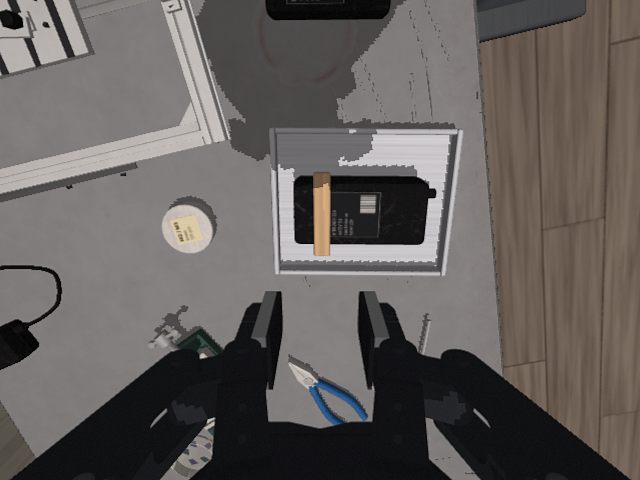

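The first stick lies across the brick at (322,213), about brick x = +41 mm. Now the second long stick.

Emit:
send_rows([
  [[0.0294,-0.0057,0],0,-0.2],
  [[0.0294,-0.0057,0],0,-0.2],
  [[0.0294,-0.0057,0],0,-0.2],
  [[0.0294,-0.0057,0],0,-0.2],
  [[0.0294,-0.0057,0],0,-0.2],
  [[0.0294,-0.0057,0],0,-0.2],
  [[0.0294,-0.0057,0],0,-0.2],
  [[0.0294,-0.0057,0],0,-0.2],
  [[0.0294,-0.0057,0],0,-0.2],
  [[0.0294,-0.0057,0],0,-0.2],
  [[0.0294,-0.0057,0],0,-0.2],
  [[0.0294,-0.0057,0],0,-0.2],
  [[0.0294,-0.0057,0],0,-0.2],
  [[0.0294,-0.0057,0],0,-0.2],
  [[0.0294,-0.0057,0],0,-0.2],
  [[0.0294,-0.0057,0],0,-0.2],
  [[0.0294,-0.0057,0],0,-0.2],
  [[0.0294,-0.0057,0],0,-0.2],
  [[0.0294,-0.0057,0],0,-0.2],
  [[0.0294,-0.0057,0],0,-0.2],
])

```text
clock: 26.2
position: [0.4936, -0.2481, 0.3799]
eef_rot: [1.959, -2.447, 0.015]
wrist_force: [0.6, -0.1, 0.6]
finger_gap: 0.0342
grasp_force: 0.0
```

Emit:
send_rows([
  [[0,0,0],7,-0.2],
  [[0,0,0],7,-0.2],
  [[0,0,0],7,-0.2],
  [[0,0,0],7,-0.2],
  [[0,0,0],7,-0.2],
  [[0,0,0],7,-0.2],
  [[0,0,0],7,-0.2],
  [[0,0,0],7,-0.2],
  [[0,0,0],7,-0.2],
  [[0,0,0],2.4,-0.2],
  [[0,0,0],0,-0.2],
  [[0,0,0],0,-0.2],
])

```text
clock: 27.2
position: [0.494, -0.2466, 0.3802]
eef_rot: [0.331, -3.124, 0.019]
wrist_force: [-0.1, 1.8, 0.2]
finger_gap: 0.0346
grasp_force: 0.0
```

```bash
python3 - <<'E'
from h import *
im,p=snap('wrist','w10.png')
rects(im,p,cv2.inRange(hsv(im),(8,60,130),(30,255,255)),0.022,300,(150,100,500,330))
go(.496,-.2505,.075,12)
E
```

```text
c 468,-158  size 44x13  ang 17.7 px [424. 199.]
c 496,-251  size 71x14  ang 11.7 px [319. 206.]
c 423,-329  size 69x15  ang -78.0 px [249. 106.]
now [ 0.494  -0.2467  0.3804] yaw -167.9 tilt 0.012 clk 27.25
shift [-0.0015 -0.0005  0.1504] turn 0.1 minrows 3.6
```

Emit:
send_rows([
  [[-0.0015,-0.001,0.03],0,-0.2],
  [[0,0,0.03],0,-0.2],
  [[0,0,0.03],0,-0.2],
  [[0,0,0.03],0,-0.2],
  [[0,0,0.03],0,-0.2],
  [[0,0,0.02],0,-0.2],
  [[0,0,0.014],0,-0.2],
  [[0,0,0.008],0,-0.2],
  [[0,0,0],0,-0.2],
  [[0,0,0],0,-0.2],
])

```text
clock: 28.08
position: [0.4965, -0.25, 0.1893]
eef_rot: [-0.329, 3.123, -0.02]
wrist_force: [0.4, 0.2, 0.9]
finger_gap: 0.034
grasp_force: 0.0
```

Emit:
send_rows([
  [[0,0,0],0,-1],
  [[0,0,0],0,-1],
  [[0,0,0],0,-1],
  [[0,0,0],0,-1],
  [[0,0,0],0,-1],
  [[0,0,0],0,-1],
])

```text
clock: 28.58
position: [0.497, -0.2503, 0.1905]
eef_rot: [-0.328, 3.121, -0.023]
wrist_force: [-0.1, 0.8, 6.7]
finger_gap: 0.0116
grasp_force: 59.2
```

Emit:
send_rows([
  [[0,0,-0.01],0,-1],
  [[0,0,-0.02],0,-1],
  [[0,0,-0.03],0,-1],
  [[0,0,-0.03],0,-1],
  [[0,0,-0.03],0,-1],
  [[0,0,-0.02],0,-1],
  [[0,0,0],0,-1],
  [[0,0,0],0,-1],
])

```text
clock: 29.25
position: [0.4964, -0.2483, 0.331]
eef_rot: [-0.328, 3.12, -0.024]
wrist_force: [-1.0, 0.3, -0.2]
finger_gap: 0.0115
grasp_force: 58.7
```

```bash
python3 - <<'E'
from h import *
print(state()['finger_gap']);go(.4463,.3616,.15,77.1)
E
```

```text
0.011533554123370614
now [ 0.4964 -0.2483  0.331 ] yaw -168.0 tilt 0.016 clk 29.25
shift [-0.0772  0.6098  0.0167] turn -65.1 minrows 14.7
```

Emit:
send_rows([
  [[-0.0039,0.0305,0],0,-1],
  [[-0.0039,0.0305,0],0,-1],
  [[-0.0039,0.0305,0],0,-1],
  [[-0.0039,0.0305,0],0,-1],
  [[-0.0039,0.0305,0],0,-1],
  [[-0.0039,0.0305,0],0,-1],
  [[-0.0039,0.0305,0],0,-1],
  [[-0.0039,0.0305,0],0,-1],
  [[-0.0039,0.0305,0],0,-1],
  [[-0.0039,0.0305,0],0,-1],
  [[-0.0039,0.0305,0],0,-1],
  [[-0.0039,0.0305,0],0,-1],
  [[-0.0039,0.0305,0],0,-1],
  [[-0.0039,0.0305,0],0,-1],
  [[-0.0039,0.0305,0],0,-1],
  [[-0.0039,0.0305,0],0,-1],
  [[-0.0039,0.0305,0],0,-1],
  [[-0.0039,0.0305,0],0,-1],
  [[-0.0039,0.0305,0],0,-1],
  [[-0.0039,0.0305,0],0,-1],
])

```text
clock: 30.92
position: [0.4449, 0.366, 0.32]
eef_rot: [0.328, -3.124, 0.022]
wrist_force: [0.9, 0.5, 0.1]
finger_gap: 0.0113
grasp_force: 58.7
```

Emit:
send_rows([
  [[0,0,0],-7,-1],
  [[0,0,0],-7,-1],
  [[0,0,0],-7,-1],
  [[0,0,0],-7,-1],
  [[0,0,0],-7,-1],
  [[0,0,0],-7,-1],
  [[0,0,0],-7,-1],
  [[0,0,0],-7,-1],
  [[0,0,0],-7,-1],
  [[0,0,0],-2,-1],
  [[0,0,0],0,-1],
  [[0,0,0],0,-1],
])

```text
clock: 31.92
position: [0.4455, 0.3645, 0.3203]
eef_rot: [1.948, -2.455, 0.018]
wrist_force: [0.5, -0.1, -0.8]
finger_gap: 0.0118
grasp_force: 58.8
```

```bash
python3 - <<'E'
from h import *
go(.4463,.3616,.10,77.1)
im,p=snap('wrist','w11.png');z=state()['position'][2]-.1685
m=cv2.inRange(hsv(im),(5,40,70),(30,255,255))
m[:,:295]=0;m[:,350:]=0;m[:215]=0;m[400:]=0
rects(im,p,m,z,300)
m=cv2.inRange(hsv(im),(5,40,70),(30,255,255));rects(im,p,m,.057,300,(180,150,300,330))
E
```

```text
now [0.4455 0.3645 0.3203] yaw -103.1 tilt 0.014 clk 31.9167
shift [-0.0002 -0.0005  0.0653] turn -0.2 minrows 1.6
c 446,358  size 73x14  ang 77.0 px [320. 300.]
c 511,346  size 73x16  ang 77.5 px [223. 239.]
```

View pics/w11.png

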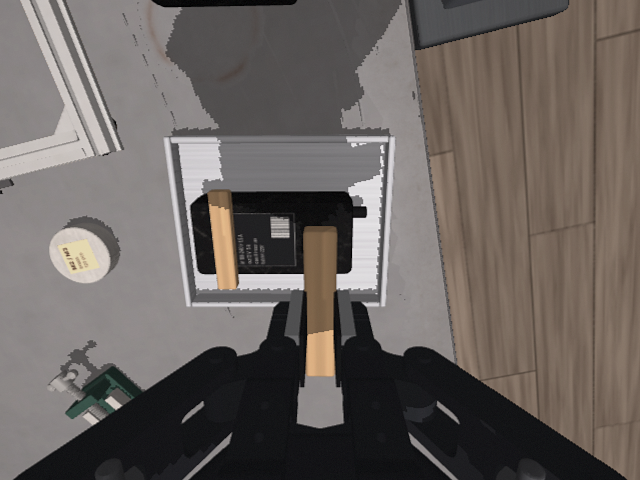

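Stick 1 is undisturbed at (223,239). Stick 2 is held at (320,300), at the right distance and 3 mm short laterally. I'll correct that and lower it.

Emit:
send_rows([
  [[-0.0025,0,0.03],0,-1],
  [[0,0,0.03],0,-1],
  [[0,0,0.02],0,-1],
  [[0,0,0.01],0,-1],
  [[0,0,0.003],0,-1],
  [[0,0,0],0,-1],
  [[0,0,0],0,-1],
])

```text
clock: 32.55
position: [0.4471, 0.3662, 0.2291]
eef_rot: [1.952, -2.456, 0.019]
wrist_force: [0.0, 0.1, -0.2]
finger_gap: 0.0119
grasp_force: 58.8
```

Emit:
send_rows([
  [[0,0,0.001],0,-1],
  [[0,0,0],0,-1],
  [[0,0,0],0,-1],
])

```text
clock: 32.8
position: [0.4469, 0.3661, 0.2279]
eef_rot: [1.952, -2.455, 0.019]
wrist_force: [1.0, -0.4, 0.5]
finger_gap: 0.0116
grasp_force: 58.8
```

Emit:
send_rows([
  [[0,0,0.001],0,-1],
  [[0,0,0.001],0,-1],
  [[0,0,0.0005],0,-1],
  [[0,0,0],0,-1],
  [[0,0,0],0,-1],
])

```text
clock: 33.22
position: [0.4467, 0.366, 0.2251]
eef_rot: [1.952, -2.455, 0.019]
wrist_force: [-0.9, -1.2, 5.5]
finger_gap: 0.0115
grasp_force: 59.5
```

Emit:
send_rows([
  [[0,0,0],0,-0.6],
  [[0,0,0],0,-0.4],
  [[0,0,0],0,-0.2],
  [[0,0,0],0,-0.2],
  [[0,0,-0.01],0,-0.2],
  [[0,0,-0.02],0,-0.2],
  [[0,0,-0.03],0,-0.2],
  [[0,0,-0.03],0,-0.2],
  [[0,0,-0.03],0,-0.2],
  [[0,0,-0.03],0,-0.2],
  [[0,0,-0.02],0,1],
  [[0,0,0],0,1],
])

```text
clock: 34.22
position: [0.4469, 0.3687, 0.4]
eef_rot: [-1.954, 2.458, -0.02]
wrist_force: [-0.2, 0.8, 0.1]
finger_gap: 0.0571
grasp_force: 0.0
```

```bash
python3 - <<'E'
from h import *
im,p=snap('wrist','w12.png')
rects(im,p,cv2.inRange(hsv(im),(8,40,80),(30,255,255)),0.057,300,(150,100,480,330))
rects(im,p,(im.max(2)<75).astype('u1')*255,0.047,300,(150,100,480,330))
go(.466,.166,.15,-12.3)
E
```

```text
c 447,361  size 72x14  ang 76.7 px [322. 204.]
c 512,346  size 72x15  ang 77.6 px [248. 204.]
c 343,405  size 225x60  ang 84.9 px [450. 208.]
c 386,492  size 50x39  ang -12.7 px [405. 316.]
c 565,452  size 50x40  ang -12.7 px [235. 317.]
c 427,364  size 59x25  ang 77.5 px [341. 199.]
c 480,352  size 59x53  ang 77.0 px [285. 200.]
c 528,341  size 59x14  ang 77.6 px [233. 202.]
now [0.4466 0.3684 0.3976] yaw -103.0 tilt 0.012 clk 34.2667
shift [ 0.1908 -0.0622  0.0948] turn 89.3 minrows 5.3
```

Both sticks are placed at (0.447, 0.361) and (0.512, 0.346), parallel and symmetric about the brick's middle. Now the long adapter.

Emit:
send_rows([
  [[0.0238,-0.0078,0],0,1],
  [[0.0238,-0.0078,0],0,1],
  [[0.0238,-0.0078,0],0,1],
  [[0.0238,-0.0078,0],0,1],
  [[0.0238,-0.0078,0],0,1],
  [[0.0238,-0.0078,0],0,1],
  [[0.0238,-0.0078,0],0,1],
  [[0.0238,-0.0078,0],0,1],
  [[0,0,0],0,1],
])

```text
clock: 35.02
position: [0.4639, 0.1654, 0.3966]
eef_rot: [1.947, -2.455, 0.019]
wrist_force: [0.8, -0.8, -0.4]
finger_gap: 0.0856
grasp_force: 0.0
```

Emit:
send_rows([
  [[0,0,0],7,1],
  [[0,0,0],7,1],
  [[0,0,0],7,1],
  [[0,0,0],7,1],
  [[0,0,0],7,1],
  [[0,0,0],7,1],
  [[0,0,0],7,1],
  [[0,0,0],7,1],
  [[0,0,0],7,1],
  [[0,0,0],7,1],
  [[0,0,0],7,1],
  [[0,0,0],7,1],
  [[0,0,0],5,1],
  [[0,0,0],0,1],
  [[0,0,0],0,1],
])

```text
clock: 36.27
position: [0.4638, 0.1688, 0.3967]
eef_rot: [0.324, 3.122, -0.02]
wrist_force: [0.2, -0.4, -0.3]
finger_gap: 0.0856
grasp_force: 0.0
```

```bash
python3 - <<'E'
from h import *
im,p=snap('wrist','w13.png')
rects(im,p,(im.max(2)<75).astype('u1')*255,0.026,2000)
go(.466,.166,.12,-12.3)
E
```

```text
c 699,106  size 838x259  ang 79.1 px [307. 417.]
c 464,-19  size 99x53  ang -9.0 px [142. 237.]
c 491,-130  size 227x110  ang -28.3 px [ 33. 287.]
c 463,175  size 109x42  ang -12.4 px [330. 198.]
c 478,358  size 133x76  ang -12.9 px [523. 176.]
c 302,118  size 130x43  ang 77.9 px [232.  22.]
now [0.4639 0.1688 0.3968] yaw 168.2 tilt 0.013 clk 36.3167
shift [-0.0014  0.0011  0.1219] turn 0.5 minrows 2.9
```

View pics/w13.png

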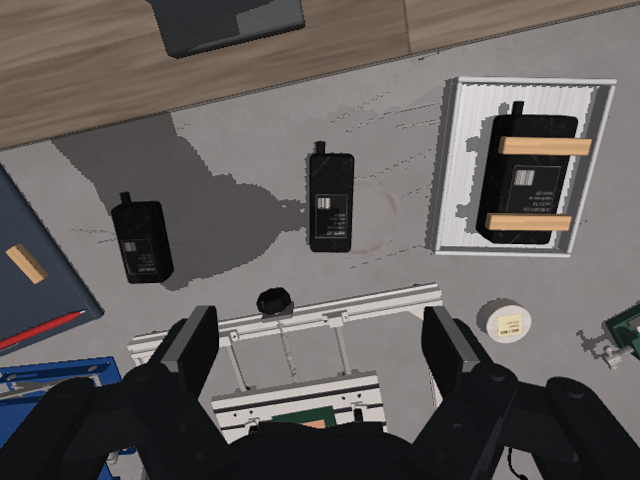

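The adapter is upright at (330,198), yaw -12.4°. Both sticks lie across the brick in the tray at (545,147) and (528,222). I'm grasping the adapter.

Emit:
send_rows([
  [[-0.003,0.009,0.03],0.7,1],
  [[0,0,0.03],0,1],
  [[0,0,0.03],0,1],
  [[0,0,0.03],0,1],
  [[0,0,0.03],0,1],
  [[0,0,0.03],0,1],
  [[0,0,0.02],0,1],
  [[0,0,0.012],0,1],
  [[0,0,0.006],0,1],
  [[0,0,0],0,1],
  [[0,0,0],0,1],
])

```text
clock: 37.23
position: [0.4696, 0.174, 0.1794]
eef_rot: [0.346, 3.118, -0.02]
wrist_force: [0.5, 0.3, -0.4]
finger_gap: 0.0853
grasp_force: 0.0
```

Emit:
send_rows([
  [[0,0,0],0,0.2],
  [[0,0,0],0,-1],
  [[0,0,0],0,-1],
  [[0,0,0],0,-1],
  [[0,0,0],0,-1],
  [[0,0,0],0,-1],
  [[0,0,0],0,-1],
  [[0,0,0],0,-1],
])

```text
clock: 37.9
position: [0.4698, 0.174, 0.1801]
eef_rot: [0.347, 3.117, -0.019]
wrist_force: [-1.8, 0.3, 7.8]
finger_gap: 0.0426
grasp_force: 61.4
```

Emit:
send_rows([
  [[0,0,-0.01],0,-1],
  [[0,0,-0.02],0,-1],
  [[0,0,-0.03],0,-1],
  [[0,0,-0.03],0,-1],
  [[0,0,-0.03],0,-1],
  [[0,0,-0.02],0,-1],
  [[0,0,0],0,-1],
  [[0,0,0],0,-1],
])

```text
clock: 38.57
position: [0.4693, 0.1758, 0.3205]
eef_rot: [0.347, 3.116, -0.018]
wrist_force: [-0.3, 0.0, -2.0]
finger_gap: 0.0422
grasp_force: 61.7
```

```bash
python3 - <<'E'
from h import *
go(.4795,.3535,.15,-12.9)
E
```

```text
now [0.4693 0.1758 0.3205] yaw 167.3 tilt 0.013 clk 38.5667
shift [0.0305 0.1774 0.0134] turn 0.2 minrows 4.3
```

Emit:
send_rows([
  [[0.002,0.0134,0],0,-1],
  [[0.004,0.024,0],0,-1],
  [[0.0045,0.026,0],0,-1],
  [[0.0045,0.026,0],0,-1],
  [[0.0045,0.026,0],0,-1],
  [[0.0045,0.026,0],0,-1],
  [[0.0045,0.024,0],0.2,-1],
  [[0.002,0.012,0],0,-1],
  [[0,0,0.02],0,-1],
  [[0,0,0.02],0,-1],
  [[0,0,0.02],0,-1],
  [[0,0,0],0,-1],
  [[0,0,0],0,-1],
])

```text
clock: 39.65
position: [0.4779, 0.3539, 0.2554]
eef_rot: [0.354, 3.121, -0.023]
wrist_force: [0.6, -0.0, -0.9]
finger_gap: 0.0427
grasp_force: 61.5
```

```bash
python3 - <<'E'
from h import *
go(.4795,.3535,.082,-12.9)
im,p=snap('wrist','w14.png')
E
```

```text
now [0.4779 0.3539 0.2554] yaw 167.1 tilt 0.015 clk 39.65
shift [-0.0012  0.0025  0.0184] turn -0.0 minrows 0.4
```

View pics/w14.png

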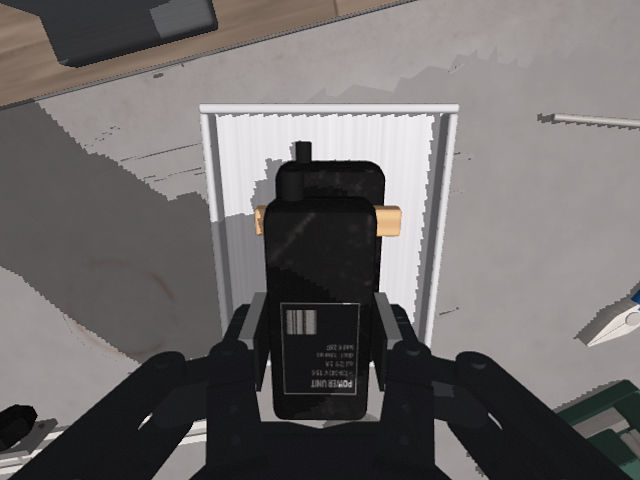

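The adapter is held over the sticks, about 3 mm left of the brick's axis: adapter column about 321, stick middle about 328. I'll shift it and lower it.

Emit:
send_rows([
  [[-0.001,0.003,0.006],0,-1],
  [[0,0,0.005],0,-1],
  [[0,0,0.003],0,-1],
  [[0,0,0.002],0,-1],
  [[0,0,0],0,-1],
  [[0,0,0],0,-1],
])

```text
clock: 40.2
position: [0.4803, 0.3572, 0.2409]
eef_rot: [0.353, 3.118, -0.02]
wrist_force: [-0.5, -0.0, -0.5]
finger_gap: 0.0425
grasp_force: 61.6
```

Emit:
send_rows([
  [[0,0,0.001],0,-1],
  [[0,0,0],0,-1],
  [[0,0,0],0,-1],
])

```text
clock: 40.45
position: [0.4803, 0.3572, 0.2399]
eef_rot: [0.353, 3.117, -0.019]
wrist_force: [0.0, 0.3, -1.8]
finger_gap: 0.0423
grasp_force: 61.6
```

Emit:
send_rows([
  [[0,0,0.001],0,-1],
  [[0,0,0.001],0,-1],
  [[0,0,0],0,-1],
  [[0,0,0],0,-1],
])

```text
clock: 40.78
position: [0.4802, 0.3571, 0.2377]
eef_rot: [0.353, 3.118, -0.02]
wrist_force: [-0.1, -0.1, -0.7]
finger_gap: 0.0424
grasp_force: 61.6
```

Emit:
send_rows([
  [[0,0,0.0005],0,-1],
  [[0,0,0],0,-1],
  [[0,0,0],0,-1],
])

```text
clock: 41.03
position: [0.4803, 0.3571, 0.2373]
eef_rot: [0.353, 3.118, -0.02]
wrist_force: [-0.4, -0.2, -1.5]
finger_gap: 0.0424
grasp_force: 61.6
```

Emit:
send_rows([
  [[0,0,0.001],0,-1],
  [[0,0,0],0,-1],
  [[0,0,0],0,-1],
])

```text
clock: 41.28
position: [0.4803, 0.3572, 0.2371]
eef_rot: [0.353, 3.117, -0.019]
wrist_force: [-2.4, -1.6, 7.1]
finger_gap: 0.0422
grasp_force: 62.6
```

Contact. I'm releasing gently and rising.

Emit:
send_rows([
  [[0,0,0],0,0.1],
  [[0,0,0],0,0.3],
  [[0,0,0],0,0.6],
  [[0,0,0],0,0.6],
  [[0,0,-0.005],0,0.6],
  [[0,0,-0.015],0,0.6],
  [[0,0,-0.03],0,0.6],
  [[0,0,-0.03],0,0.6],
  [[0,0,-0.03],0,0.6],
  [[0,0,-0.03],0,0.6],
  [[0,0,-0.02],0,0.6],
  [[0,0,0],0,0.6],
  [[0,0,0],0,0.6],
])

```text
clock: 42.37
position: [0.4801, 0.3594, 0.3977]
eef_rot: [0.353, 3.115, -0.017]
wrist_force: [0.4, 0.4, -0.7]
finger_gap: 0.0686
grasp_force: 0.0
```

```bash
python3 - <<'E'
from h import *
im,p=snap('wrist','w15.png');snap('scene','s5.png')
m=cv2.inRange(hsv(im),(8,40,80),(30,255,255));print('wood');rects(im,p,m,.057,40,(180,60,460,300))
d=(im.max(2)<75).astype('u1')*255;print('dark@.083');rects(im,p,d,.083,1000,(180,60,460,300))
# composite for the last view: wrist crop + scene crop
a=im[60:320,180:480];b=cv2.imread('pics/s5.png')
cv2.imwrite('pics/end.png',np.hstack([cv2.resize(a[:,:,::-1],(400,347)),cv2.resize(b,(400,347))]))
E
```

```text
wood
c 517,376  size 16x12  ang -12.7 px [350. 243.]
c 505,319  size 16x13  ang -12.8 px [287. 243.]
c 453,391  size 15x11  ang -11.6 px [352. 171.]
c 440,334  size 15x13  ang -14.4 px [285. 171.]
c 358,316  size 90x20  ang 77.0 px [230.  68.]
dark@.083
c 468,359  size 118x49  ang -12.9 px [319. 199.]
```

View pics/end.png

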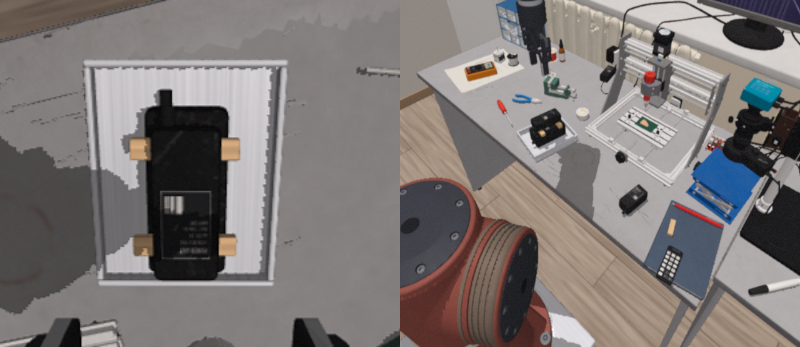

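The final view shows both sticks showing equally on each side of the adapter, which lies level along the brick. The short adapter and the stub are in place.

```bash
python3 -c "
from bench import hand_in
print(hand_in())"
```

```text
the job is handed in; nothing more can be done
None
```

The job is handed in: brick flat in the tray, both long sticks across it, and the long adapter centred on top. The short adapter and short stick were not touched. The clock read about 42 s of the 112 s allowed, and the hand-in gave no verdict.

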